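# Put the table set back on its coasters

## Robot

A 7-joint arm with a two-finger parallel gripper is mounted at the origin on a cart in front of the work surface, level with it; the furniture and walls round the work are solid. World frame = base frame: x ahead of the robot, y to its left, z up, the work surface at z = 0. Lengths are in m, angles in rad, forces in N, time in s.
With the tool pointing down it reaches from about 0.4 to 0.875 m from the base axis. Payload 19.3 kg.
Tool frame: the origin (TCP) lies at the very end of the fingers, on their centre line; the grasp point (between the pads) lies 19 mm behind it; z points along the fingers, y is the line along which they close (so a half turn about z gives the same grasp; the last joint's range is limited). The gripper opens to 85 mm and grips with 20 to 120 N. Pads are 22 mm wide; open, the fingers measure 114 mm over their backs; the gripper's body (76 mm by 85 mm) begins 54 mm behind the grasp point. The pads swing forward as they close: fully open they stand 13 mm farther back than shut.
Start: joints at [-1.213, 0.521, -0.036, 1.599, 0.021, 1.021, -0.113], TCP at [0.259, 0.569, 0.231] pointing down, gripper open.
Joint ranges: [-2.91, 2.91], [-0.3, 2.13], [-1.5, 1.42], [0.17, 2.43], [-1.26, 4.41], [0.16, 1.93], [-2.52, 2.52]. Speed limits (rad/s): [1.89, 1.89, 2.39, 2.39, 3.01, 3.01, 3.01].

## Interface

Orientations are given as [roll, pitch, yaw] about the fixed x, y, z axes, in that order (R = Rz(yaw) Ry(pitch) Rx(roll)).
In Python, from workcell import bot gives the robot as it stands.
- The arm moves only by the shell command python3 -m crank 'ROWS' [FORCE]. ROWS is a JSON object of lists of equal length, an entry for each row: "travel": the shift along the world's x, y, z in cm, a list of three; "turn": the turn, a rotation vector about the world's x, y, z in degrees, a list of three; "gripper": the closure, from 0 (fully open) to 1 (shut). A call has exactly 5 rows; each row is the pose to reach, as a shift and turn from the pose commanded when the call began; what a row does not reach only later rows make up. A row lasts 1/10 s, in which the tool goes at most 50 mm and 8.59 degrees, less where a joint would pass 70% of its speed; a pose out of reach is approached as far as the arm can. A call with a gripper value outside its range is refused whole. The fingers move at their own pace and stop on an object; FORCE is the grip in N (left out, the last holds). Time passes only in rows, so rows that repeat a pose let the fingers close, or fill a call up. It gives the time, the measured TCP pose, the force, the opening and the grip force at its end, in the units of the state.
- bot.observe(): the state, without advancing time (a new reading comes with each control period).
- bot.grab_frame(name): name is "scene" or "top" or "wrist"; returns a dict with "pixels" (420x560x3 uint8, red, green, blue), "fx", "fy", "cx", "cy" (pixels), "extrinsics" (4x4, takes a point from world to camera coordinates). Camera axes: x right, y down, z forward; pixel columns grow to the right and rows downward; lengths in m; the calibration is good to about 2 mm. A picture is of the moment at which its call begins. There is no depth.
- bot.job_done(): hands the job in; it is judged then, once.
The state is a dict: "clock": time; "qpos": joint angles; "qd": joint speeds; "joint_efforts": joint torques, N m; "position": TCP position; "tool_rot": TCP orientation; "force": force on the tool from outside, world axes, zero at the start; "moment": the same for the moment, N m; "grip_width": finger opening in m; "finger_force": force on a finger pad.
Only numpy, scipy, OpenCV 4.12 (cv2) and the standard library are available. Lean on these libraries where they do the work, as an engineer would, in place of code of your own. Each camera call takes 0.05 s, during which the arm holds its last target. There are 200 camera calls.

## Task

Put the table set away, each thing standing flat in the middle of the coaster or tray made for it: the wooden pepper mill in the dark wooden coaster, the glass shaker in the small steel coaster, the green-lidded jar in the green tray, and the matchbox in the red tray, lying flat and lined up with it lengthwise. Leave the teal scrubbing brush where it stands.

Things in the scene. Friction and masses are not known exactly. Their poses are not given: they have to be found in the camera images.
- pepper_mill: turned wooden pepper mill, round, 170 mm tall, upright. Largest diameter 58 mm at its foot; waisted; its ball-shaped head, about 49 mm across, spans heights 123 to 159 mm (widest near 140 mm) with a 12 mm steel knob on top to 170 mm. The head does not turn. Its foot is slightly uneven: it may lean by 0.03 rad. Take it by the head. About 0.18 kg. Origin at the centre of its underside, z up
- shaker: small glass shaker with a light grey domed cap, round, 44 mm in diameter at the glass, 90 mm tall, upright; the cap is 34 to 44 mm wide from height 66 mm up. Its foot is slightly uneven: it may lean by 0.04 rad. About 0.1 kg. Origin at the centre of its underside, z up
- snack_jar: glass jar with orange-brown contents, a black-and-orange label and a dark green lid, 107 mm tall, upright; glass body 61 mm along its x axis and 66 mm along its y axis, round lid 60 mm in diameter from height 96 mm up. Grasp it across x, about 60 mm wide, high up (fingers about 85 mm above its underside) so that the gripper clears the lid. About 0.4 kg. Origin at the centre of its underside, z up
- matches: red and brown matchbox with its drawer a little open, lying flat: 35 mm along its x axis, 58 mm along its y axis (the drawer's 5 mm are at the -y end and give no hold), 17 mm high. Grasp it across x near its top: fingers are too thick to go down between it and the rim of its tray. About 20 g. Origin at the centre of its underside, z up
- wood_coaster: round dark wooden coaster with a raised rim and a cork floor, 86 mm outside, 76 mm inside the rim, fixed to the surface. Its floor is 3 mm thick and its rim 5 mm wide and 7 mm high, so the rim stands 4 mm above the floor. Origin at the centre of the underside, z up
- steel_coaster: round steel coaster with a raised rim and a black rubber floor, 72 mm outside, 62 mm inside the rim, fixed to the surface. Its floor is 3 mm thick and its rim 5 mm wide and 7 mm high, so the rim stands 4 mm above the floor. Origin at the centre of the underside, z up
- green_tray: square tray, green all over, with a raised rim, 94 mm outside, 84 mm inside the rim, fixed to the surface. Its floor is 3 mm thick and its rim 5 mm wide and 7 mm high, so the rim stands 4 mm above the floor. Origin at the centre of the underside, z up
- red_tray: oblong tray, red all over, with a raised rim, outside 63 mm along its x axis and 86 mm along its y axis, inside the rim 53 by 76 mm, fixed to the surface. Its floor is 3 mm thick and its rim 5 mm wide and 7 mm high, so the rim stands 4 mm above the floor. Origin at the centre of the underside, z up
- brush: teal scrubbing brush with a bow handle, standing loose on its bristles, 30 mm along x, 85 mm along y, 55 mm high; a bystander, not to be disturbed. Origin at the centre of its underside, z up
Mind the look-alikes: they are no part of the job. What is shaped like the steel_coaster but yellow is not meant.

How it is judged:
By the outcome, as a careful person would: the job done as asked, in the order asked, and still so for the second after the job is handed in, with the robot touching nothing.
It also fails if it takes over 115 s, if anything falls off the work surface, if the arm or the gripper's body presses on something with over 40 N, if the wrist force passes 120 N, or if a joint passes its speed limit or range.

## Working session

There is one attempt and no reset: what is moved stays moved. The work goes in short steps, Python scripts to look and compute and a shell command to move; the robot and the scene stay as the last step left them, time stands still between calls to the robot, and variables do not carry over. Pictures are saved under pics/ and viewed, at most 14 in all, crops included, and the job is handed in when it is done.

```bash
ls; mkdir -p pics; cat > h.py <<'E'
import numpy as np, cv2
from workcell import bot
def shot(n,f):
    d=bot.grab_frame(n); cv2.imwrite('pics/'+f+'.png',d['pixels'][:,:,::-1]); 
    import pickle; pickle.dump(d,open('pics/'+f+'.pkl','wb')); return d
def load(f):
    import pickle; return pickle.load(open('pics/'+f+'.pkl','rb'))
def back(d,u,v,z):
    E=np.array(d['extrinsics']);R,t=E[:3,:3],E[:3,3]
    c=-R.T@t; r=R.T@np.array([(u-d['cx'])/d['fx'],(v-d['cy'])/d['fy'],1])
    return c+r*(z-c[2])/r[2]
def proj(d,p):
    E=np.array(d['extrinsics']);q=E[:3,:3]@np.array(p)+E[:3,3]
    return d['cx']+d['fx']*q[0]/q[2], d['cy']+d['fy']*q[1]/q[2]
E
python3 - <<'E'
from h import *
for n in('top','scene','wrist'):
    d=shot(n,n+'0'); E=np.array(d['extrinsics']); print(n,d['fx'],d['cx'],d['cy'],-E[:3,:3].T@E[:3,3])
    print(E[:3,:3].round(3).tolist())
s=bot.observe(); print({k:np.round(v,3).tolist() for k,v in s.items()})
E
```

```text
pics
top 450.2171893568258 282.85834675133873 208.03511687292027 [0.33500754 0.00247593 1.19413038]
[[-0.014, -1.0, 0.014], [-0.992, 0.012, -0.127], [0.127, -0.015, -0.992]]
scene 457.57920893322887 277.02084124761745 210.78387573205887 [ 0.14205893 -0.65579329  0.76947951]
[[0.895, -0.446, 0.019], [-0.3, -0.632, -0.715], [0.331, 0.634, -0.699]]
wrist 357.75017515320263 289.86757530418623 208.56655332482168 [0.18713733 0.60260033 0.37246395]
[[0.415, 0.91, -0.0], [0.865, -0.394, 0.311], [0.283, -0.13, -0.95]]
{'clock': 0.15, 'qpos': [-1.213, 0.522, -0.036, 1.6, 0.021, 1.021, -0.113], 'qd': [0.0, -0.0, 0.001, -0.003, 0.001, -0.001, -0.001], 'joint_efforts': [0.003, -92.739, 1.981, -37.006, 0.018, 0.006, 0.0], 'position': [0.259, 0.568, 0.231], 'tool_rot': [-3.141, 0.0, 2.714], 'force': [0.21, 0.484, 0.916], 'moment': [-0.064, -0.055, 0.019], 'finger_force': 0.0, 'grip_width': 0.086}
```

View pics/top0.png

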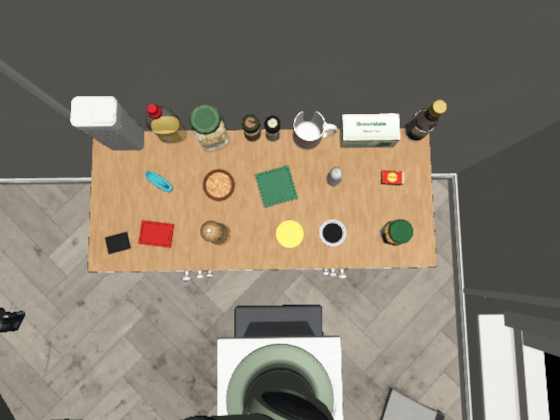

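View pics/scene0.png

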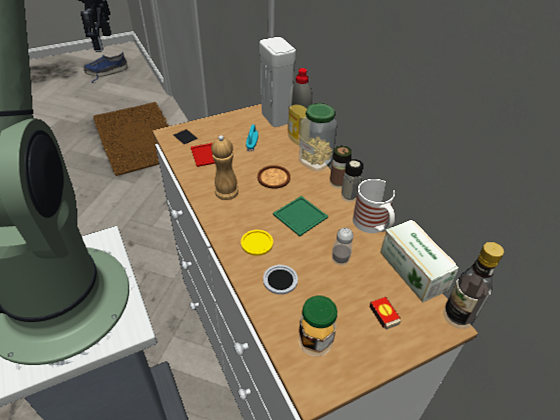

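Top view: mill (213,232), shaker (336,175), jar (400,232), matches (392,178). Their targets are the wood coaster (219,185), steel coaster (333,233), green tray (276,186) and red tray (157,234). The brush is at (159,181), and the yellow coaster at (290,234) is the decoy.

```bash
python3 - <<'E'
from h import *
for f in('top0','scene0'):
    d=load(f); im=d['pixels']; hsv=cv2.cvtColor(im,cv2.COLOR_RGB2HSV).astype(int); H,S,V=hsv[...,0],hsv[...,1],hsv[...,2]
    masks={'red':((H<6)|(H>174))&(S>170)&(V>70),'green':(H>60)&(H<90)&(S>100)&(V>40),'black':(V<45),'yellow':(H>25)&(H<33)&(S>200),'teal':(H>86)&(H<98)&(S>120)}
    if f=='top0': masks['darkwood']=(V<110)&(V>=45)&(H<15)&(S>100)
    for k,m in masks.items():
        m=m.astype(np.uint8); m[:118]*= (f!='top0')
        n,l,st,c=cv2.connectedComponentsWithStats(m)
        for i in range(1,n):
            if st[i,4]>60 and st[i,4]<4000:
                cn=cv2.findContours((l==i).astype(np.uint8),0,1)[0][0]
                (rc,sz,a)=cv2.minAreaRect(cn)
                p=back(d,rc[0],rc[1],0.007)
                if -.5<p[1]<.5 and .3<p[0]<.8: print(f,k,st[i,4],np.round(rc,1),np.round(sz,1),round(a,1),'xy',p[:2].round(4))
d=load('top0');im=d['pixels'][120:276,85:440];cv2.imwrite('pics/c1.png',cv2.resize(im,None,fx=2.25,fy=2.25,interpolation=cv2.INTER_CUBIC)[:,:,::-1])
E
```

```text
top0 red 137 [391. 177.] [12. 18.] 90.0 xy [ 0.5671 -0.3081]
top0 red 749 [155.6 233.5] [32.9 23.1] 7.1 xy [0.4232 0.3195]
top0 green 1100 [276.1 185.8] [33.  33.5] 74.5 xy [0.5466 0.0014]
top0 green 428 [400.3 230.8] [22.6 21.9] 45.0 xy [ 0.422  -0.3263]
top0 black 101 [272. 125.] [14. 14.] 90.0 xy [0.7147 0.0105]
top0 black 266 [332.  232.5] [17. 18.] 90.0 xy [ 0.4197 -0.1449]
top0 black 312 [117.6 242.4] [15.5 21.3] 76.0 xy [0.4011 0.4183]
top0 teal 250 [158.5 181. ] [29.7  9.4] 33.7 xy [0.5632 0.315 ]
scene0 red 389 [202.6 154.6] [20.8 20.8] 79.7 xy [0.4171 0.3167]
scene0 red 264 [384.7 309.7] [28.  15.8] 56.3 xy [ 0.5696 -0.3036]
scene0 green 1104 [299.8 214.8] [43.7 32.7] 39.0 xy [ 5.451e-01 -1.000e-04]
scene0 green 829 [319.4 311.1] [31.  32.7] 76.0 xy [ 0.4525 -0.2507]
scene0 black 164 [184.9 136.4] [12.  18.9] 66.0 xy [0.4009 0.4178]
scene0 black 313 [346.4 162.4] [35.5 18. ] 33.7 xy [0.7535 0.1217]
scene0 black 380 [280. 279.] [21.2 21.2] 45.0 xy [ 0.4181 -0.1479]
scene0 black 295 [455.3 311.4] [29.8 17.2] 42.0 xy [ 0.6931 -0.3673]
scene0 yellow 537 [256.5 241.5] [23. 31.] 90.0 xy [ 0.4176 -0.0326]
scene0 teal 186 [252.4 137. ] [ 9.5 23.7] 18.4 xy [0.5731 0.3346]
```

View pics/c1.png

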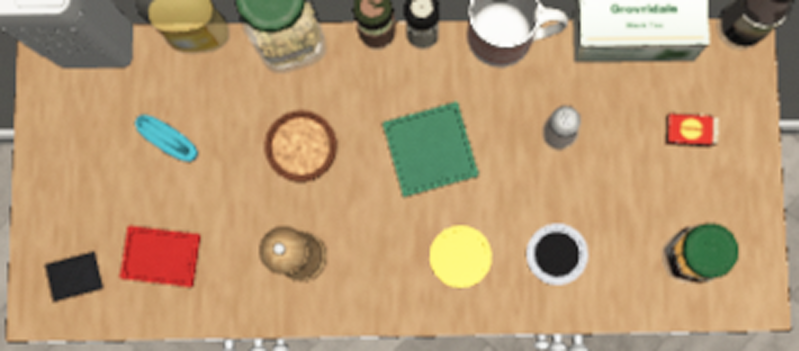

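```bash
python3 - <<'E'
from h import *
t,s=load('top0'),load('scene0')
c=lambda u,v:(85+u/2.25-.28,120+v/2.25-.28)
print('mill knob',back(t,*c(279,249),.165),back(s,221,139,.165))
print('head',back(t,*c(288,247),.14),back(s,222,150,.14))
print('shaker top',back(t,*c(567,118),.08),back(s,345,235,.08))
print('jar lid',back(t,*c(711,251),.107),back(t,400.3,230.8,.107),back(s,319,306,.107))
print('matches',back(t,*c(692,129.5),.017),back(s,384.7,311,.017))
print('wood',back(t,*c(301,146.5),.007),back(s,274,177,.007))
print('steel',back(t,*c(557,254),.007),back(s,280.5,279,.007))
E
```

```text
mill knob [0.4168945  0.15665701 0.165     ] [0.41689918 0.15180093 0.165     ]
head [0.42084911 0.15107257 0.14      ] [0.41473485 0.1446647  0.14      ]
shaker top [ 0.5668127  -0.15204779  0.08      ] [ 0.56243142 -0.15421764  0.08      ]
jar lid [ 0.41338306 -0.29966751  0.107     ] [ 0.41455184 -0.29869879  0.107     ] [ 0.41631784 -0.294575    0.107     ]
matches [ 0.56439748 -0.30887729  0.017     ] [ 0.5624048  -0.31063102  0.017     ]
wood [0.55103877 0.15511758 0.007     ] [0.55098605 0.1500906  0.007     ]
steel [ 0.41939821 -0.14566727  0.007     ] [ 0.41908187 -0.14832081  0.007     ]
```

View pics/wrist0.png

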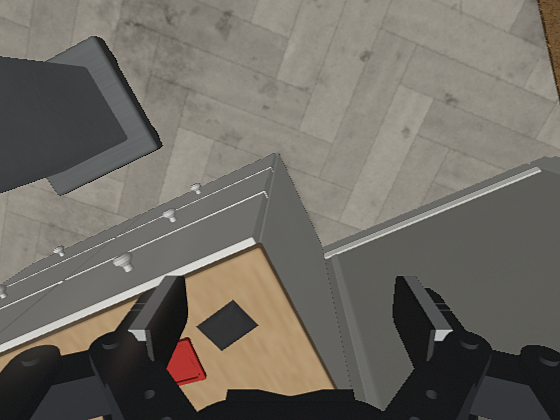

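```bash
for i in 1 2; do python3 -m crank '{"travel":[[1.6,-4.2,1],[3.2,-8.4,2],[4.8,-12.6,3],[6.4,-16.8,4],[8,-21,5]],"turn":[[0,0,-6.55],[0,0,-13.1],[0,0,-19.65],[0,0,-26.2],[0,0,-32.75]],"gripper":[0,0,0,0,0]}' 60; done; python3 - <<'E'
from h import *
d=shot('wrist','w1'); s=bot.observe(); print(s['position'],s['tool_rot'],s['clock'])
E
```

```text
clock: 0.65
position: [0.3396, 0.3568, 0.2816]
tool_rot: [-3.141, -0.0, 2.137]
force: [1.2, 0.8, -0.7]
grip_width: 0.0852
finger_force: 0.0
clock: 1.15
position: [0.4195, 0.1468, 0.3318]
tool_rot: [3.142, -0.0, 1.566]
force: [1.0, -0.3, -0.4]
grip_width: 0.0853
finger_force: 0.0
[0.42202568 0.14045402 0.33341282] [3.13908394e+00 1.99000485e-04 1.55146752e+00] 1.2
```

View pics/w1.png

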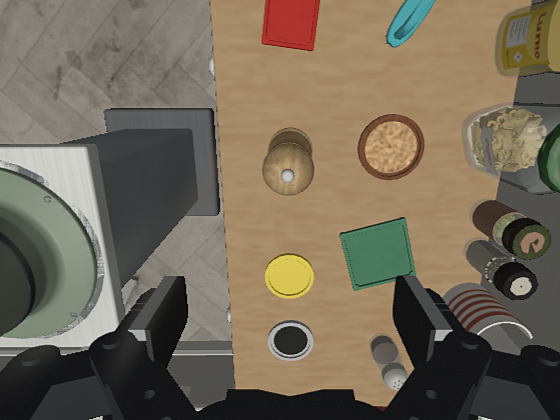

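Wrist view: mill knob (288,176), head centre (288,169), wood coaster (391,147), green tray centre (378,253), steel coaster (290,341), yellow decoy (289,276), red tray at the top. I'll take the picture again now the arm is still, and measure from that.

```bash
cat >> h.py <<'E'
def rects(d,m,z,amin=300):
    n,l,st,c=cv2.connectedComponentsWithStats(m.astype(np.uint8))
    out=[]
    for i in range(1,n):
        if st[i,4]>amin:
            cn=max(cv2.findContours((l==i).astype(np.uint8),0,1)[0],key=cv2.contourArea)
            w=np.array([back(d,*q[0],z)[:2]*1000 for q in cn],np.float32)
            r=cv2.minAreaRect(w); out.append((st[i,4],c[i].round(1),np.round(r[0],1),np.round(r[1],1),round(r[2],1)))
    return out
def masks(d):
    h=cv2.cvtColor(d['pixels'],cv2.COLOR_RGB2HSV).astype(int);H,S,V=h[...,0],h[...,1],h[...,2]
    return H,S,V
E
python3 - <<'E'
from h import *
for k in range(2): d=shot('wrist','w2')
s=bot.observe(); print(s['position'],s['tool_rot'],s['clock'])
H,S,V=masks(d)
print('red',rects(d,((H<6)|(H>174))&(S>170)&(V>70),.007))
print('green',rects(d,(H>60)&(H<90)&(S>100)&(V>40),.007))
print('yellow',rects(d,(H>22)&(H<33)&(S>170),.007))
m=(V<45);m[:310]=0;m[:,:250]=0;m[370:]=0;m[:,330:]=0
print('black',rects(d,m,.003,200))
m=(V<130)&(H<14)&(S>100);m[:100]=0;m[200:]=0;m[:,:340]=0;m[:,440:]=0
print('wood',rects(d,m,.007,200))
m=np.array(S<60)&(V>150);m[:160]=0;m[195:]=0;m[:,:270]=0;m[:,310:]=0
print('knob',rects(d,m,.165,20))
im=d['pixels'][80:320,220:480];cv2.imwrite('pics/c2.png',cv2.resize(im,None,fx=2.5,fy=2.5,interpolation=cv2.INTER_CUBIC)[:,:,::-1])
E
```

```text
[0.42009292 0.14651527 0.3318986 ] [ 3.14054180e+00 -5.61983048e-04  1.56553630e+00] 1.3
red [(np.int32(2369), array([287.4,  21.9]), array([420.9, 303.8]), array([50.9, 61.7]), 82.4)]
green [(np.int32(771), array([381.7, 254.8]), array([546.3,   4.6]), array([92.2, 93.5]), 15.0)]
yellow [(np.int32(698), array([516.3,  41.8]), array([702.6, 287.9]), array([57. , 63.4]), 7.5)]
black [(np.int32(717), array([290., 338.]), array([ 419.5, -144.3]), array([50.6, 50.4]), 89.2)]
wood [(np.int32(1237), array([389.5, 143.3]), array([551.6, 158.1]), array([83.9, 85.5]), 89.3)]
knob [(np.int32(97), array([284.3, 172.5]), array([417.3, 156.8]), array([9.4, 8.8]), 44.5)]
```

View pics/c2.png

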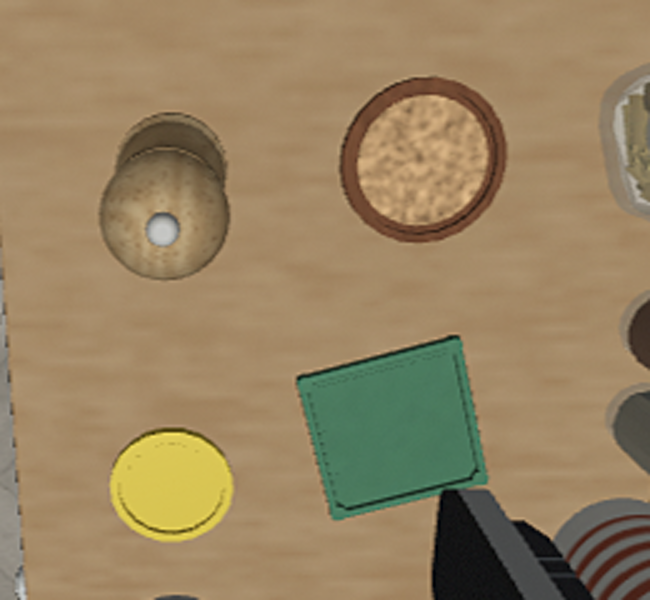

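```bash
python3 -m crank '{"travel":[[-0.3,0.8,-3],[-0.3,0.8,-6],[-0.3,0.8,-9],[-0.3,0.8,-12],[-0.3,0.8,-13]],"turn":[[0,0,0],[0,0,0],[0,0,0],[0,0,0],[0,0,0]],"gripper":[0,0,0,0,0]}' 50;python3 -m crank '{"travel":[[0,0,0],[0,0,0],[0,0,0],[0,0,0],[0,0,0]],"turn":[[0,0,0],[0,0,0],[0,0,0],[0,0,0],[0,0,0]],"gripper":[0,0,0,0,0]}'; python3 - <<'E'
from h import *
d=shot('wrist','w3'); s=bot.observe(); print(s['position'],s['tool_rot'],s['clock'])
H,S,V=masks(d)
m=np.array(S<70)&(V>130);m[:200]=0;m[:,:260]=0;m[:,320:]=0
print('knob',rects(d,m,.167,20))
E
```

```text
clock: 1.8
position: [0.4148, 0.1569, 0.1989]
tool_rot: [-3.138, 0.002, 1.573]
force: [1.0, -0.2, -0.2]
grip_width: 0.0852
finger_force: 0.0
clock: 2.3
position: [0.4166, 0.1569, 0.2019]
tool_rot: [3.141, -0.001, 1.571]
force: [0.5, 0.4, -0.4]
grip_width: 0.0851
finger_force: 0.0
[0.41649088 0.15680212 0.20175302] [ 3.14094162e+00 -5.76355323e-04  1.57058781e+00] 2.35
knob [(np.int32(283), array([289.1, 246.7]), array([416.7, 158.3]), array([ 9.9, 10.4]), 42.8)]
```

View pics/w3.png

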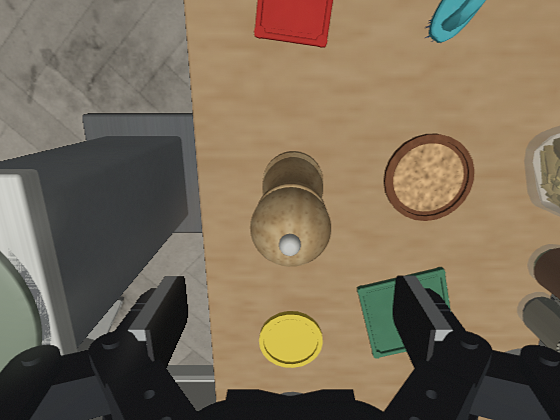

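The knob (289,246) is centred between the fingers. Next: descend, then grip.

```bash
python3 -m crank '{"travel":[[0,0.1,-3],[0,0.1,-6],[0,0.1,-8.3],[0,0.1,-8.3],[0,0.1,-8.3]],"turn":[[0,0,0],[0,0,0],[0,0,0],[0,0,0],[0,0,0]],"gripper":[0,0,0,0,0.3]}' 50;python3 -m crank '{"travel":[[0,0,0],[0,0,0],[0,0,0],[0,0,0],[0,0,0]],"turn":[[0,0,0],[0,0,0],[0,0,0],[0,0,0],[0,0,0]],"gripper":[1,1,1,1,1]}' 50; python3 -m crank '{"travel":[[0,0,0],[0,0,0],[0,0,0],[0,0,0.5],[0,0,1]],"turn":[[0,0,0],[0,0,0],[0,0,0],[0,0,0],[0,0,0]],"gripper":[1,1,1,1,1]}' 50
```

```text
clock: 2.85
position: [0.4165, 0.1575, 0.1188]
tool_rot: [-3.141, 0.0, 1.57]
force: [-0.9, -0.8, 0.0]
grip_width: 0.0729
finger_force: 0.0
clock: 3.35
position: [0.417, 0.1581, 0.1198]
tool_rot: [3.14, -0.002, 1.57]
force: [-2.9, -0.4, 18.2]
grip_width: 0.0466
finger_force: 48.1
clock: 3.85
position: [0.4164, 0.1578, 0.1291]
tool_rot: [3.141, -0.0, 1.571]
force: [0.0, -0.8, -1.2]
grip_width: 0.0465
finger_force: 51.4
```

```bash
python3 -m crank '{"travel":[[0,0,2],[2.4,-0.1,4],[6.4,-0.2,5],[10.4,-0.3,5],[13,-0.3,5]],"turn":[[0,0,0],[0,0,0],[0,0,0],[0,0,0],[0,0,0]],"gripper":[1,1,1,1,1]}' 50;python3 -m crank '{"travel":[[0.4,0,0],[0.4,0,0],[0.4,0,0],[0.4,0,0],[0.4,0,0]],"turn":[[0,0,0],[0,0,0],[0,0,0],[0,0,0],[0,0,0]],"gripper":[1,1,1,1,1]}' 50; python3 - <<'E'
from h import *
a=shot('scene','s4');t=shot('top','t4');d=shot('wrist','w4');s=bot.observe(); print(s['position'],s['tool_rot'],s['clock'],s['force'])
H,S,V=masks(d)
m=np.array(S<70)&(V>130);m[:200]=0;m[:,:260]=0;m[:,320:]=0
print('knob',rects(d,m,.219,20))
z=lambda im,f:cv2.resize(im,None,fx=f,fy=f,interpolation=cv2.INTER_CUBIC)
x=np.hstack([z(a['pixels'][110:230,200:330],3),z(d['pixels'][100:350,180:380],1.44)[:360]])
cv2.imwrite('pics/c4.png',x[:,:,::-1])
E
```

```text
clock: 4.35
position: [0.5488, 0.1545, 0.1794]
tool_rot: [3.14, -0.0, 1.57]
force: [-0.7, 0.2, -2.3]
grip_width: 0.046
finger_force: 52.1
clock: 4.85
position: [0.5498, 0.1549, 0.1786]
tool_rot: [3.142, -0.0, 1.571]
force: [0.4, -1.2, -1.5]
grip_width: 0.0463
finger_force: 52.2
[0.55010025 0.15476748 0.17844565] [ 3.14153612e+00 -1.23228934e-04  1.57078811e+00] 5.0 [-0.01930765  0.35325137 -0.71483181]
knob [(np.int32(706), array([288., 355.]), array([549.7, 149.5]), array([11. , 11.2]), 51.0)]
```

View pics/c4.png

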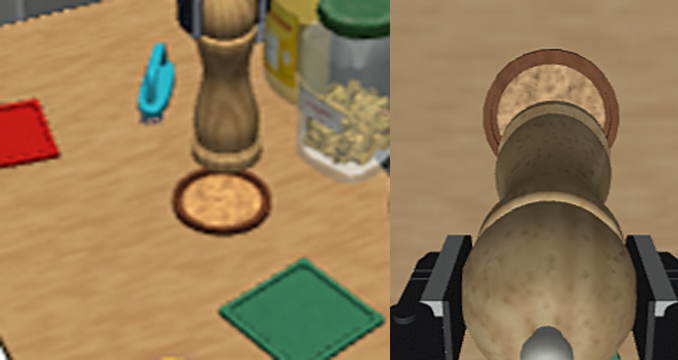

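```bash
python3 - <<'E'
from h import *
from scipy.optimize import least_squares
d=load('w4');a=load('s4');t=load('t4')
def ext(d,c,r,z):
    th=np.linspace(0,2*np.pi,181);P=np.array([proj(d,(c[0]+r*np.cos(q),c[1]+r*np.sin(q),z)) for q in th]);return P[:,0].min(),P[:,0].max(),P[:,1].min(),P[:,1].max()
# wrist: coaster outer rim, foot
f=lambda c:np.array(ext(d,c,.043,.007))[[0,1,2]]-[246,338.3,134.7]
r=least_squares(f,[.55,.154]);print('coaster wrist',r.x,r.fun)
for z in(.059,.062,.065):
    f=lambda c:np.array(ext(d,c,.029,z))[[0,1,2]]-[255,332.8,171.5]
    r=least_squares(f,[.55,.154]);print('foot wrist',z,r.x,r.fun)
# scene: coaster outline crop: left 173 right 271 top 168 bottom 235 ; foot left191 right263 bottom 173 (x3, offset 200,110)
c=lambda v,o:v/3+o-.33
f=lambda q:np.array(ext(a,q,.043,.007))[[0,1,3]]-[c(173,200),c(271,200),c(235,110)]
r=least_squares(f,[.55,.154]);print('coaster scene',r.x,r.fun)
for z in(.057,.06):
    f=lambda q:np.array(ext(a,q,.029,z))[[0,1,3]]-[c(191,200),c(263,200),c(173,110)]
    r=least_squares(f,[.55,.154]);print('foot scene',r.x,r.fun)
H,S,V=masks(t)
m=(V<110)&(V>=45)&(H<15)&(S>100); m[:160]=0;m[210:]=0;m[:,:190]=0;m[:,250:]=0
print(rects(load('top0'),((lambda h:(h[2]<110)&(h[0]<15)&(h[1]>100))(masks(load('top0'))))&(np.indices((420,560))[0]>165)&(np.indices((420,560))[0]<205)&(abs(np.indices((420,560))[1]-219)<22),.007,100))
E
```

```text
coaster wrist [0.55271925 0.15725475] [-1.66365131  1.6647896   0.13043159]
foot wrist 0.059 [0.55368533 0.15030164] [ 1.11413906 -1.11475153 -0.07187311]
foot wrist 0.062 [0.55364719 0.15092614] [ 0.69011618 -0.69049983 -0.04500383]
foot wrist 0.065 [0.55360905 0.15155019] [ 0.25648833 -0.25663254 -0.01691011]
coaster scene [0.55041467 0.15079456] [-0.3526269   0.35386153 -0.02703795]
foot scene [0.55625376 0.15480025] [ 0.45015576 -0.45099535  0.02528136]
foot scene [0.55456852 0.15150555] [ 0.4023054  -0.40305882  0.02268623]
[]
```

```bash
python3 -m crank '{"travel":[[-0.1,0.2,-2],[-0.1,0.2,-4],[-0.1,0.2,-4.8],[-0.1,0.2,-4.8],[-0.1,0.2,-4.8]],"turn":[[0,0,0],[0,0,0],[0,0,0],[0,0,0],[0,0,0]],"gripper":[1,1,1,1,1]}' 50; python3 - <<'E'
from h import *
a=shot('scene','s5');t=shot('top','t5');d=shot('wrist','w5');s=bot.observe(); print(s['position'],s['tool_rot'],s['clock'],s['force'])
z=lambda im,f:cv2.resize(im,None,fx=f,fy=f,interpolation=cv2.INTER_CUBIC)
x=np.hstack([z(a['pixels'][120:200,220:320],4),z(d['pixels'][130:330,200:380],2)[:320,:]])
cv2.imwrite('pics/c5.png',x[:,:,::-1])
E
```

```text
clock: 5.5
position: [0.5496, 0.1566, 0.1309]
tool_rot: [3.141, -0.0, 1.57]
force: [0.9, 0.5, -0.8]
grip_width: 0.0466
finger_force: 52.2
[0.54972189 0.15675614 0.1311061 ] [ 3.14051899e+00 -4.79720355e-04  1.57052605e+00] 5.65 [ 0.05308964 -0.26456168 -2.79163336]
```

View pics/c5.png

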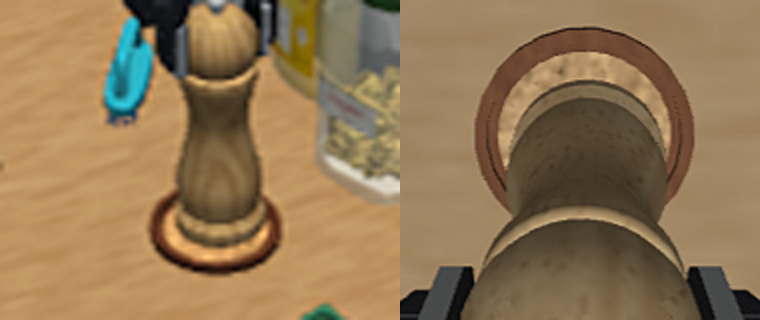

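```bash
cat >>h.py <<'E'
from scipy.optimize import least_squares
def ext(d,c,r,z):
    th=np.linspace(0,2*np.pi,181);P=np.array([proj(d,(c[0]+r*np.cos(q),c[1]+r*np.sin(q),z)) for q in th]);return P[:,0].min(),P[:,0].max(),P[:,1].min(),P[:,1].max()
def fit(d,z,r,idx,obs,c0):
    q=least_squares(lambda c:np.array(ext(d,c,r,z))[idx]-obs,c0);return (q.x*1000).round(1),q.fun.round(1)
E
python3 - <<'E'
from h import *
d=load('w5');a=load('s5')
w=lambda l,r,t:[200+(l-400)/2,200+(r-400)/2,130+t/2]
s=lambda l,r,b:[220+l/4-.4,220+r/4-.4,120+b/4-.4]
c0=[.55,.154]
print(fit(d,.007,.043,[0,1,2],w(475,692,28),c0),fit(d,.0115,.029,[0,1,2],w(512,663,82),c0))
print(fit(a,.007,.043,[0,1,3],s(150,282,270),c0),fit(a,.0115,.029,[0,1,3],s(174,268,246),c0))
E
```

```text
(array([552. , 157.7]), array([-1.3,  1.3,  0.1])) (array([553.5, 152.5]), array([-0.,  0.,  0.]))
(array([551.7, 153.9]), array([-0.2,  0.2, -0. ])) (array([556.2, 155.9]), array([ 0.5, -0.5,  0. ]))
```

```bash
python3 -m crank '{"travel":[[-0.2,0.3,0],[-0.2,0.3,-0.3],[-0.2,0.3,-0.5],[-0.2,0.3,-0.7],[-0.2,0.3,-0.8]],"turn":[[0,0,0],[0,0,0],[0,0,0],[0,0,0],[0,0,0]],"gripper":[1,1,1,1,1]}' 30; python3 -m crank '{"travel":[[0,0,0],[0,0,0],[0,0,0],[0,0,0],[0,0,0]],"turn":[[0,0,0],[0,0,0],[0,0,0],[0,0,0],[0,0,0]],"gripper":[1,1,0.9,0.9,0.9]}' 20
```

```text
clock: 6.15
position: [0.5477, 0.1596, 0.1228]
tool_rot: [3.141, -0.0, 1.57]
force: [-5.2, -1.6, 26.8]
grip_width: 0.0463
finger_force: 54.8
clock: 6.65
position: [0.5476, 0.1596, 0.1229]
tool_rot: [3.141, -0.0, 1.57]
force: [-3.6, -1.0, 12.8]
grip_width: 0.0466
finger_force: 53.6
```

```bash
python3 -m crank '{"travel":[[0,0,0],[0,0,0],[0,0,0],[0,0,0],[0,0,1]],"turn":[[0,0,0],[0,0,0],[0,0,0],[0,0,0],[0,0,0]],"gripper":[0.3,0,0,0,0]}' 30; python3 -m crank '{"travel":[[0,0,3],[0,0,6],[0,0,9],[0,0,12],[0,0,14]],"turn":[[0,0,0],[0,0,0],[0,0,0],[0,0,0],[0,0,0]],"gripper":[0,0,0,0,0]}' ; python3 -m crank '{"travel":[[0,-4,0],[0,-8,0],[0,-12,0],[0,-15,0],[0,-15,0]],"turn":[[0,0,0],[0,0,0],[0,0,0],[0,0,0],[0,0,0]],"gripper":[0,0,0,0,0]}' ; python3 - <<'E'
from h import *
a=shot('scene','s6');d=shot('wrist','w6');s=bot.observe(); print(s['position'],s['tool_rot'],s['clock'],s['force'])
z=lambda im,f:cv2.resize(im,None,fx=f,fy=f,interpolation=cv2.INTER_CUBIC)
x=np.hstack([z(a['pixels'][110:200,220:310],4),cv2.resize(d['pixels'][0:420,170:560],(420,452))[:360,:]])
cv2.imwrite('pics/c6.png',x[:,:,::-1])
E
```

```text
clock: 7.15
position: [0.5467, 0.1594, 0.1316]
tool_rot: [-3.14, 0.001, 1.571]
force: [0.3, -0.6, 0.2]
grip_width: 0.0852
finger_force: 0.0
clock: 7.65
position: [0.5477, 0.1596, 0.2752]
tool_rot: [3.139, -0.001, 1.57]
force: [-0.2, 1.0, -0.1]
grip_width: 0.0854
finger_force: 0.0
clock: 8.15
position: [0.5471, 0.0051, 0.2734]
tool_rot: [3.141, 0.001, 1.565]
force: [-0.3, 0.5, 0.1]
grip_width: 0.0852
finger_force: 0.0
[0.54734932 0.00943902 0.27290558] [ 3.14105624e+00 -4.18120252e-04  1.56932425e+00] 8.25 [-0.1122065   1.58975658  0.50701777]
```

View pics/c6.png

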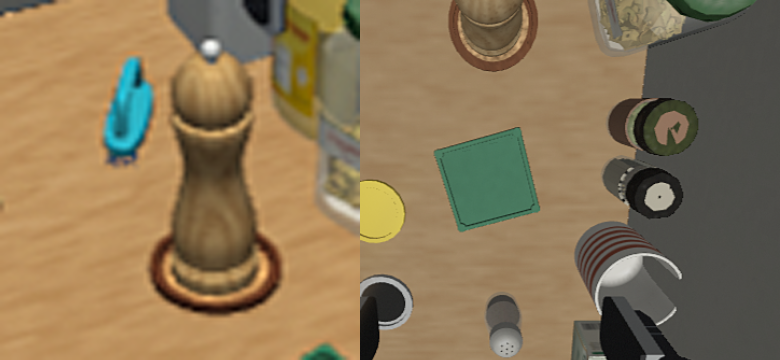

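```bash
python3 - <<'E'
from h import *
d=load('w6');a=load('s6')
k=390/420
w=lambda l,r,b:[170+(l-360)*k,170+(r-360)*k,b*420/452]
s=lambda l,r,b:[220+l/4-.4,220+r/4-.4,110+b/4-.4]
c0=[.55,.154]
print(fit(d,.007,.043,[0,1,3],w(449,538,70.5),c0),fit(d,.004,.029,[0,1,3],w(463,527,53.5),c0))
print(fit(a,.007,.043,[0,1,3],s(150,281,311),c0),fit(a,.004,.029,[0,1,3],s(171,258,292),c0))
H,S,V=masks(d); print('green',rects(d,(H>60)&(H<90)&(S>100)&(V>40),.007))
im=np.hstack([cv2.resize(a['pixels'][150:195,250:300],None,fx=8,fy=8,interpolation=cv2.INTER_CUBIC),cv2.resize(d['pixels'][0:90,240:340],None,fx=4,fy=4,interpolation=cv2.INTER_CUBIC)]);cv2.imwrite('pics/c7.png',im[:,:,::-1])
E
```

```text
(array([553. , 157.9]), array([-0.7,  0.7,  0.1])) (array([554.5, 159.7]), array([ 1.5, -1.5, -0.1]))
(array([551. , 153.2]), array([-0.3,  0.3, -0. ])) (array([553.9, 160.4]), array([-0.3,  0.3, -0. ]))
green [(np.int32(3829), array([290.6, 168. ]), array([546.9,   4.2]), array([92.6, 92.9]), 15.2)]
```

View pics/c7.png

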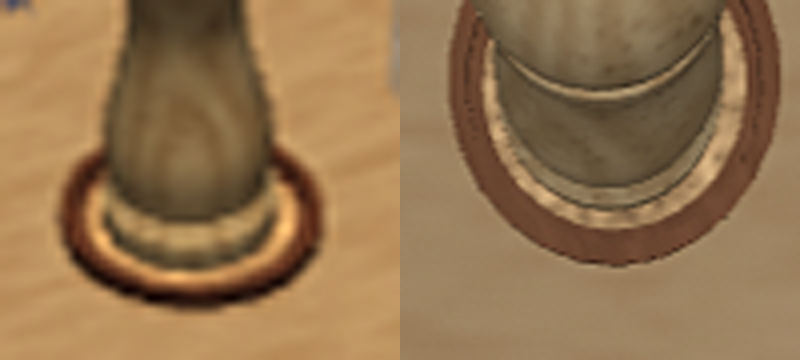

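```bash
python3 - <<'E'
from h import *
d=load('w6');a=load('s6')
w=lambda l,r,b:[240+(l-400)/4-.4,240+(r-400)/4-.4,b/4-.4]
s=lambda l,r,b:[250+l/8-.4,250+r/8-.4,150+b/8-.4]
c0=[.55,.154]
print(fit(d,.007,.043,[0,1,3],w(449,780,265),c0),fit(d,.004,.029,[0,1,3],w(497,722,208),c0))
print(fit(a,.007,.043,[0,1,3],s(60,324,307),c0),fit(a,.004,.029,[0,1,3],s(103,276,268),c0))
E
```

```text
(array([552.2, 157.5]), array([-0.7,  0.7,  0. ])) (array([551. , 157.8]), array([ 0., -0., -0.]))
(array([550.3, 150.9]), array([-0.2,  0.2, -0. ])) (array([553.2, 158.6]), array([-0.4,  0.4, -0. ]))
```

The mill stands in its coaster, within about 2 mm of centre in the wrist view. Shaker next.

```bash
python3 -m crank '{"travel":[[0.4,-3,-1],[0.8,-6,-2],[1.2,-9,-3],[1.6,-12,-4],[1.8,-14,-5]],"turn":[[0,0,0],[0,0,0],[0,0,0],[0,0,0],[0,0,0]],"gripper":[0,0,0,0,0]}' ; python3 -m crank '{"travel":[[0,-0.8,0],[0,-0.8,0],[0,-0.8,0],[0,-0.8,0],[0,-0.8,0]],"turn":[[0,0,0],[0,0,0],[0,0,0],[0,0,0],[0,0,0]],"gripper":[0,0,0,0,0]}' ; python3 - <<'E'
from h import *
d=shot('wrist','w8');s=bot.observe(); print(s['position'],s['tool_rot'],s['clock'],s['force'])
E
```

```text
clock: 8.75
position: [0.5658, -0.1309, 0.2221]
tool_rot: [3.141, 0.0, 1.571]
force: [1.0, 0.4, 0.6]
grip_width: 0.0854
finger_force: 0.0
clock: 9.25
position: [0.5656, -0.1372, 0.2227]
tool_rot: [3.141, -0.0, 1.572]
force: [-0.2, -0.4, 0.0]
grip_width: 0.0857
finger_force: 0.0
[ 0.56549575 -0.13746885  0.22258433] [ 3.14121222e+00 -2.51113994e-04  1.57170340e+00] 9.3 [0.09989634 0.35491501 0.68130591]
```

View pics/w8.png

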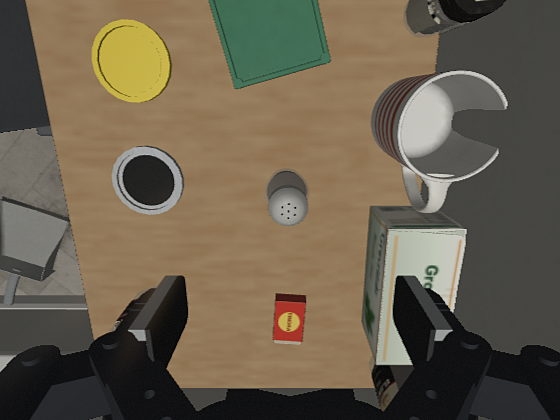

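Shaker cap holes at (289,209), steel coaster (147,180), matches (289,319) and nearly lined up with the axes. The tea box and mug are to the right.

```bash
python3 - <<'E'
from h import *
d=load('w8')
print('shaker',back(d,289,209.5,.09),'glass foot outline',fit(d,.0,.022,[0,1,2],[267,309,171],[.565,-.15]))
print('steel',fit(d,.007,.036,[0,1,2,3],[111,184.5,145.5,214.5],[.42,-.146]))
print('mug',back(d,373,125,.05),'box',back(d,366,320,.0))
H,S,V=masks(d); print('red',rects(d,((H<6)|(H>174))&(S>150)&(V>70)&(np.indices(H.shape)[0]<345),.017,200))
E
```

```text
shaker [ 0.56554684 -0.14683354  0.09      ] glass foot outline (array([ 564.5, -156.4]), array([ 0.1, -0.1, -0. ]))
steel (array([ 421. , -143.4]), array([ 1.3, -1.3,  0.2, -0.3]))
mug [ 0.63768376 -0.08353683  0.05      ] box [ 0.65736665 -0.31510679  0.        ]
red [(np.int32(777), array([288.8, 319.9]), array([ 565.1, -304.3]), array([52.3, 33.3]), 85.8)]
```

```bash
python3 -m crank '{"travel":[[-0.1,-1.2,-3],[-0.1,-1.2,-6],[-0.1,-1.2,-9],[-0.1,-1.2,-11],[-0.1,-1.2,-11]],"turn":[[0,0,0],[0,0,0],[0,0,0],[0,0,0],[0,0,0]],"gripper":[0,0,0,0,0]}' 40; python3 - <<'E'
from h import *
d=shot('wrist','w9');s=bot.observe(); print(s['position'],s['tool_rot'],s['clock'],s['force'])
g=d['pixels'][180:330,200:380]; cv2.imwrite('pics/c9.png',cv2.resize(g,None,fx=3,fy=3)[:,:,::-1])
E
```

```text
clock: 9.8
position: [0.563, -0.1497, 0.1101]
tool_rot: [-3.138, -0.001, 1.571]
force: [0.2, 0.6, -0.1]
grip_width: 0.0855
finger_force: 0.0
[ 0.5638693  -0.15006739  0.11183299] [-3.13981095e+00 -2.10036484e-04  1.57074969e+00] 9.85 [ 0.11373366 -0.22783871 -0.21762527]
```

View pics/c9.png

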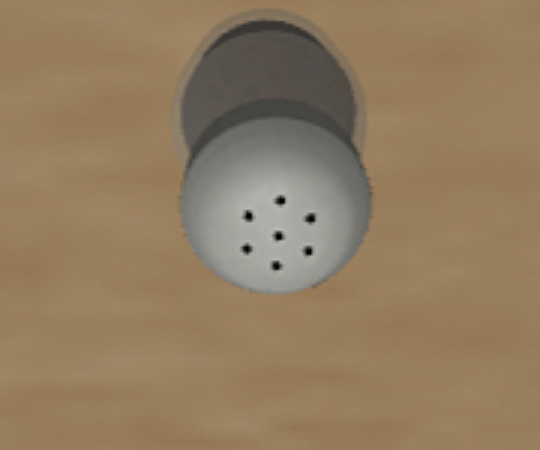

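Cap centre at image (292.7,258.7), glass outline top at row 183.

```bash
python3 - <<'E'
from h import *
d=load('w9')
print('shaker',back(d,292.5,258.5,.09),'foot',fit(d,.0,.022,[2],[183],[.565,-.15]),back(d,289,183,.0))
E
python3 -m crank '{"travel":[[0,0,-3],[0,0,-6],[0,0,-8.2],[0,0,-8.2],[0,0,-8.2]],"turn":[[0,0,0],[0,0,0],[0,0,0],[0,0,0],[0,0,0]],"gripper":[0,0,0,0,0.3]}' 40; python3 -m crank '{"travel":[[0,0,0],[0,0,0],[0,0,0],[0,0,0],[0,0,0]],"turn":[[0,0,0],[0,0,0],[0,0,0],[0,0,0],[0,0,0]],"gripper":[1,1,1,1,1]}' 40;  python3 -m crank '{"travel":[[0,0,0],[0,0,0],[0,0,2],[0,0,4],[0,0,5]],"turn":[[0,0,0],[0,0,0],[0,0,0],[0,0,0],[0,0,0]],"gripper":[1,1,1,1,1]}' 40
```

```text
shaker [ 0.5647689  -0.14798716  0.09      ] foot (array([ 565. , -153.6]), array([-0.])) [ 0.56260743 -0.13164758  0.        ]
clock: 10.35
position: [0.5651, -0.1505, 0.0318]
tool_rot: [3.14, 0.0, 1.571]
force: [0.4, 0.5, 0.6]
grip_width: 0.0731
finger_force: 0.0
clock: 10.85
position: [0.5651, -0.1504, 0.0319]
tool_rot: [3.14, 0.0, 1.571]
force: [-3.4, 1.6, 16.3]
grip_width: 0.0385
finger_force: 38.9
clock: 11.35
position: [0.565, -0.1505, 0.0823]
tool_rot: [3.139, 0.0, 1.57]
force: [0.7, 0.5, -0.5]
grip_width: 0.0379
finger_force: 40.6
```

```bash
python3 -m crank '{"travel":[[-4,0.2,0],[-8,0.4,0],[-12,0.6,0],[-14.4,0.6,0],[-14.4,0.6,0]],"turn":[[0,0,0],[0,0,0],[0,0,0],[0,0,0],[0,0,0]],"gripper":[1,1,1,1,1]}' 40; python3 -m crank '{"travel":[[0,0,-2],[0,0,-3.5],[0,0,-3.9],[0,0,-3.9],[0,0,-3.9]],"turn":[[0,0,0],[0,0,0],[0,0,0],[0,0,0],[0,0,0]],"gripper":[1,1,1,1,1]}' 40;python3 - <<'E'
from h import *
a=shot('scene','s10');d=shot('wrist','w10');s=bot.observe(); print(s['position'],s['tool_rot'],s['clock'],s['force'])
x=np.hstack([cv2.resize(a['pixels'][220:310,230:330],(400,360),interpolation=2),cv2.resize(d['pixels'][180:360,200:380],(360,360),interpolation=2)])
cv2.imwrite('pics/c10.png',x[:,:,::-1])
E
```

```text
clock: 11.85
position: [0.4173, -0.1443, 0.0806]
tool_rot: [-3.14, -0.001, 1.569]
force: [0.9, 0.7, -1.2]
grip_width: 0.0378
finger_force: 40.6
clock: 12.35
position: [0.4207, -0.1445, 0.0418]
tool_rot: [3.141, 0.0, 1.57]
force: [-0.2, -0.1, -0.5]
grip_width: 0.0381
finger_force: 40.6
[ 0.42076847 -0.1444243   0.04188287] [3.14065534e+00 2.28782111e-04 1.57066487e+00] 12.45 [-0.80399266  0.07947754 -0.36686185]
```

View pics/c10.png

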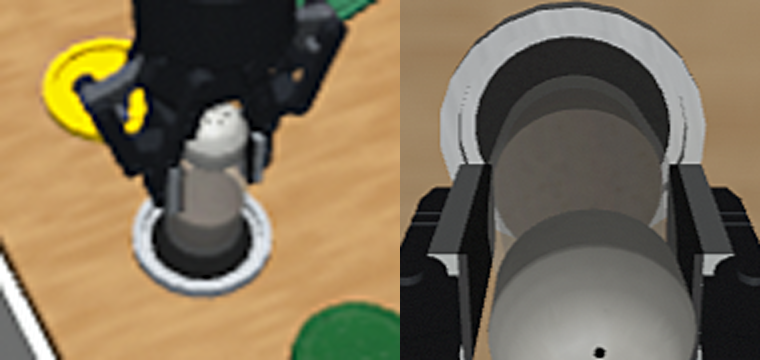

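```bash
python3 - <<'E'
from h import *
d=load('w10');a=load('s10')
w=lambda l,r,t:[200+(l-400)/2,200+(r-400)/2,180+t/2]
s=lambda l,r,b:[230+l/4-.4,230+r/4-.4,220+b/4-.4]
c0=[.42,-.146]
print(fit(d,.007,.036,[0,1,2],w(440,706,3),c0),fit(d,.0105,.022,[0,1,2],w(492,672,75),c0))
print(fit(a,.007,.036,[0,1,3],s(133,271,295),c0),fit(a,.0105,.022,[0,1,3],s(165,243,255),c0))
E
```

```text
(array([ 419.5, -143. ]), array([-0.6,  0.6,  0.1])) (array([ 421.9, -147. ]), array([ 3.6, -3.6, -0.3]))
(array([ 418.4, -147.8]), array([-0.2,  0.2, -0. ])) (array([ 423. , -140.9]), array([-0.8,  0.8, -0. ]))
```

```bash
python3 -m crank '{"travel":[[-0.3,0,0],[-0.3,0,-0.3],[-0.3,0,-0.5],[-0.3,0,-0.7],[-0.3,0,-0.75]],"turn":[[0,0,0],[0,0,0],[0,0,0],[0,0,0],[0,0,0]],"gripper":[1,1,1,1,1]}' 30; python3 -m crank '{"travel":[[0,0,0],[0,0,0],[0,0,0],[0,0,0],[0,0,0]],"turn":[[0,0,0],[0,0,0],[0,0,0],[0,0,0],[0,0,0]],"gripper":[1,1,1,1,1]}' 20
```

```text
clock: 12.95
position: [0.4174, -0.1443, 0.0346]
tool_rot: [3.141, -0.001, 1.57]
force: [-8.8, 3.9, 50.7]
grip_width: 0.0383
finger_force: 48.1
clock: 13.45
position: [0.4174, -0.1444, 0.0346]
tool_rot: [3.141, -0.001, 1.57]
force: [-8.2, 2.8, 38.9]
grip_width: 0.0381
finger_force: 46.4
```

```bash
python3 -m crank '{"travel":[[0,0,0.1],[0,0,0.1],[0,0,0.1],[0,0,0.1],[0,0,2]],"turn":[[0,0,0],[0,0,0],[0,0,0],[0,0,0],[0,0,0]],"gripper":[0.4,0,0,0,0]}' 30; python3 -m crank '{"travel":[[0,0,4],[0,0,8],[0,0,12],[0,0,16],[0,0,20]],"turn":[[0,0,0],[0,0,0],[0,0,0],[0,0,0],[0,0,0]],"gripper":[0,0,0,0,0]}' ; python3 -m crank '{"travel":[[0,-4,2],[0,-8,4],[0,-10,4],[0,-10,4],[0,-10,4]],"turn":[[0,0,0],[0,0,0],[0,0,0],[0,0,0],[0,0,0]],"gripper":[0,0,0,0,0]}' ; python3 - <<'E'
from h import *
a=shot('scene','s11');d=shot('wrist','w11');s=bot.observe(); print(s['position'],s['tool_rot'],s['clock'],s['force'])
x=np.hstack([cv2.resize(a['pixels'][220:310,230:330],(400,360),interpolation=2),cv2.resize(d['pixels'][50:250,200:400],(400,400),interpolation=2)[:360]])
cv2.imwrite('pics/c11.png',x[:,:,::-1])
E
```

```text
clock: 13.95
position: [0.4163, -0.1442, 0.0526]
tool_rot: [-3.139, -0.001, 1.57]
force: [0.9, -0.0, 0.4]
grip_width: 0.0855
finger_force: 0.0
clock: 14.45
position: [0.4169, -0.1444, 0.2554]
tool_rot: [-3.141, 0.0, 1.57]
force: [1.6, 0.6, 0.7]
grip_width: 0.0851
finger_force: 0.0
clock: 14.95
position: [0.4171, -0.2442, 0.2934]
tool_rot: [-3.141, -0.0, 1.57]
force: [-0.0, 0.0, 0.3]
grip_width: 0.0852
finger_force: 0.0
[ 0.41730036 -0.24346822  0.29343931] [-3.14091866e+00 -5.24556402e-04  1.57146057e+00] 15.05 [0.60972642 0.31691942 0.0281219 ]
```

View pics/c11.png

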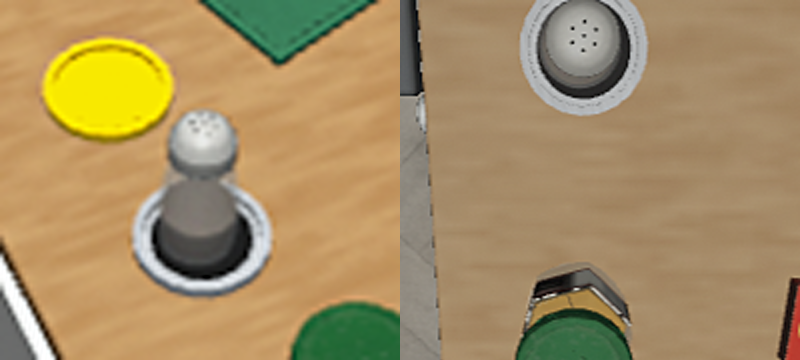

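The shaker stands inside the steel coaster with rim floor visible all round. The jar is below it, with a label corner at about (292,184) in wrist pixels, so it is turned. I've used up my picture views, so from here I'll measure numerically.

```bash
python3 - <<'E'
from h import *
d=load('w11')
for z in(.0,.02):
    A,B,C=[back(d,*q,z)[:2]*1000 for q in((266,198.5),(292.5,184),(315,207.5))]
    for p,q in((A,B),(B,C)): v=q-p;print(z,p.round(1),q.round(1),np.hypot(*v).round(1),np.degrees(np.arctan2(v[1],v[0])).round(1))
# lid
H,S,V=masks(d); print('lid',rects(d,(H>55)&(H<90)&(S>90)&(V>30)&(np.indices(H.shape)[0]>180),.107,300))
im=d['pixels'][170:260,235:345]
# non-wood outline of jar: per column top row where hue/sat departs from table
hs=cv2.cvtColor(im,cv2.COLOR_RGB2LAB).astype(float); bg=np.median(hs[:10].reshape(-1,3),0)
D=np.linalg.norm(hs-bg,axis=2)>28
D=cv2.morphologyEx(D.astype(np.uint8),cv2.MORPH_OPEN,np.ones((3,3)))
print([(235+i,170+int(D[:,i].argmax())) for i in range(0,110,3) if D[:,i].any()])
E
```

```text
0.0 [ 387.5 -291.4] [ 421.  -272.5] 38.5 29.4
0.0 [ 421.  -272.5] [ 449.9 -303.4] 42.3 -47.0
0.02 [ 388.9 -285.5] [ 420.9 -267.5] 36.7 29.4
0.02 [ 420.9 -267.5] [ 448.4 -297. ] 40.3 -47.0
lid [(np.int32(2604), array([286.5, 233.1]), array([ 414.4, -296.1]), array([59.5, 56.5]), 90.0)]
[(259, 221), (262, 214), (265, 213), (268, 190), (271, 189), (274, 189), (277, 188), (280, 187), (283, 186), (286, 185), (289, 185), (292, 184), (295, 184), (298, 187), (301, 190), (304, 193), (307, 196), (310, 199), (313, 202), (316, 229)]
```

```bash
python3 -m crank '{"travel":[[0,-2,-2],[-0.3,-4,-4],[-0.3,-5.4,-6],[-0.3,-5.4,-8],[-0.3,-5.4,-9]],"turn":[[0,0,-5],[0,0,-10],[0,0,-16],[0,0,-16],[0,0,-16]],"gripper":[0,0,0,0,0]}' ; python3 -m crank '{"travel":[[0,0,0],[0,0,0],[0,0,0],[0,0,0],[0,0,0]],"turn":[[0,0,0],[0,0,0],[0,0,0],[0,0,0],[0,0,0]],"gripper":[0,0,0,0,0]}' ; python3 - <<'E'
from h import *
d=shot('wrist','w12');s=bot.observe(); print(s['position'],s['tool_rot'],s['clock'])
H,S,V=masks(d); print('lid',rects(d,(H>55)&(H<90)&(S>90)&(V>30),.107,800))
lab=cv2.cvtColor(d['pixels'],cv2.COLOR_RGB2LAB).astype(float); bg=np.median(lab[60:130,230:350].reshape(-1,3),0)
D=(np.linalg.norm(lab-bg,axis=2)>28).astype(np.uint8); D=cv2.morphologyEx(D,cv2.MORPH_OPEN,np.ones((3,3)))
n,l,st,c=cv2.connectedComponentsWithStats(D); 
for i in range(1,n):
    if st[i,4]>800: print(st[i],c[i].round())
top=[(u,150+int(D[150:330,u].argmax())) for u in range(200,390,4) if D[150:330,u].any()]
print(top)
E
```

```text
clock: 15.55
position: [0.414, -0.2974, 0.2022]
tool_rot: [-3.139, -0.0, 1.292]
force: [-0.3, 1.1, 0.1]
grip_width: 0.0854
finger_force: 0.0
clock: 16.05
position: [0.4145, -0.2983, 0.2043]
tool_rot: [3.141, -0.0, 1.292]
force: [-0.6, -0.6, 0.4]
grip_width: 0.0853
finger_force: 0.0
[ 0.41446077 -0.29832328  0.20414932] [ 3.14100426e+00 -6.14101223e-05  1.29149257e+00] 16.1
lid [(np.int32(5151), array([289.1, 209. ]), array([ 414.9, -296.9]), array([59.2, 57. ]), 73.9)]
[    0     0   172   138 18976] [77. 65.]
[ 202    0   85   53 3359] [246.  23.]
[ 526    0   34  132 3905] [545.  62.]
[ 422  112   48   69 2683] [446. 145.]
[ 248  168   83   82 5406] [289. 209.]
[  38  188  103  119 2963] [ 94. 249.]
[    0   220   560   200 77267] [318. 346.]
[(200, 285), (204, 285), (208, 284), (212, 282), (216, 281), (220, 280), (224, 279), (228, 278), (232, 277), (236, 290), (240, 292), (244, 299), (248, 202), (252, 190), (256, 171), (260, 165), (264, 162), (268, 160), (272, 157), (276, 155), (280, 152), (284, 150), (288, 150), (292, 150), (296, 152), (300, 154), (304, 156), (308, 158), (312, 161), (316, 163), (320, 167), (324, 188), (328, 195), (332, 277), (336, 276), (340, 275), (344, 274), (348, 273), (352, 272), (356, 271), (360, 270), (364, 269), (368, 268), (372, 267), (376, 266), (380, 265), (384, 264), (388, 263)]
```

The outline peaks symmetrically at u=288 with edges at about ±33°, so the jar is hexagonal and the gripper is already square to two of its flats. Next: descend and grip.

```bash
python3 -m crank '{"travel":[[0,0.1,-4],[0,0.1,-8],[0,0.1,-11],[0,0.1,-13],[0,0.1,-14.2]],"turn":[[0,0,0],[0,0,0],[0,0,0],[0,0,0],[0,0,0]],"gripper":[0,0,0,0,0]}' 60; python3 -m crank '{"travel":[[0,0,0],[0,0,0],[0,0,0],[0,0,0],[0,0,0]],"turn":[[0,0,0],[0,0,0],[0,0,0],[0,0,0],[0,0,0]],"gripper":[0,0.3,1,1,1]}' 60; python3 -m crank '{"travel":[[0,0,0],[0,0,0],[0,0,1],[0,0,3],[0,0,5]],"turn":[[0,0,0],[0,0,0],[0,0,0],[0,0,0],[0,0,0]],"gripper":[1,1,1,1,1]}' 60
```

```text
clock: 16.6
position: [0.4138, -0.2971, 0.0604]
tool_rot: [-3.14, -0.0, 1.291]
force: [-0.3, 0.1, 0.6]
grip_width: 0.0851
finger_force: 0.0
clock: 17.1
position: [0.4149, -0.2977, 0.0631]
tool_rot: [3.14, 0.0, 1.291]
force: [-2.3, 0.3, 9.1]
grip_width: 0.0585
finger_force: 61.9
clock: 17.6
position: [0.4141, -0.2972, 0.1132]
tool_rot: [-3.141, -0.0, 1.291]
force: [0.1, -0.7, -5.2]
grip_width: 0.0583
finger_force: 65.6
```

```bash
python3 -m crank '{"travel":[[2,1,4],[6,1.5,5],[10,2.5,5],[13.2,5,5],[13.2,9,5]],"turn":[[0,0,0],[0,0,0],[0,0,4],[0,0,8],[0,0,13]],"gripper":[1,1,1,1,1]}' 60; python3 -m crank '{"travel":[[0,4.5,0],[0,9,0],[0,13.5,0],[0,18,0],[0,21.1,0]],"turn":[[0,0,4],[0,0,8],[0,0,12],[0,0,16],[0,0,18]],"gripper":[1,1,1,1,1]}' 60;  python3 -m crank '{"travel":[[0,0,0],[0,0,-3],[0,0,-6],[0,0,-7],[0,0,-7]],"turn":[[0,0,0],[0,0,0],[0,0,0],[0,0,0],[0,0,0]],"gripper":[1,1,1,1,1]}' 60; python3 - <<'E'
from h import *
a=shot('scene','s13');t=shot('top','t13');d=shot('wrist','w13');s=bot.observe(); print(s['position'],s['tool_rot'],s['clock'],s['force'])
H,S,V=masks(d)
m=(H>60)&(H<90)&(S>100)&(V>40); n,l,st,c=cv2.connectedComponentsWithStats(m.astype(np.uint8))
for i in range(1,n):
    if st[i,4]>100:
        cn=max(cv2.findContours((l==i).astype(np.uint8),0,2)[0],key=cv2.contourArea)
        ap=cv2.approxPolyDP(cn,4,True)[:,0]; print(st[i].tolist(),[(q.tolist(),(back(d,*q,.007)[:2]*1000).round(1).tolist()) for q in ap][:10])
print(-np.array(d['extrinsics'])[:3,:3].T@np.array(d['extrinsics'])[:3,3])
E
```

```text
clock: 18.1
position: [0.5496, -0.2071, 0.1626]
tool_rot: [3.139, 0.002, 1.521]
force: [0.7, 1.4, -5.6]
grip_width: 0.0583
finger_force: 67.3
clock: 18.6
position: [0.5459, 0.007, 0.1627]
tool_rot: [3.141, -0.001, 1.838]
force: [0.5, 0.1, -5.7]
grip_width: 0.0582
finger_force: 67.3
clock: 19.1
position: [0.5457, 0.0032, 0.0915]
tool_rot: [-3.14, 0.0, 1.832]
force: [0.1, -0.1, -5.2]
grip_width: 0.0579
finger_force: 67.3
[0.54706673 0.00344286 0.09321956] [3.13994488e+00 3.34785856e-04 1.83197769e+00] 19.25 [ 0.5221375   0.66127065 -4.23443596]
[220, 146, 142, 110, 3228] [([360, 147], [578.5, 60.6]), ([238, 147], [503.8, 40.6]), ([284, 147], [531.9, 48.2]), ([287, 152], [534.6, 45.6]), ([291, 148], [536.4, 48.7]), ([287, 162], [536.2, 39.4]), ([298, 167], [543.9, 38.0]), ([280, 172], [533.5, 31.9]), ([289, 169], [538.6, 35.3]), ([291, 180], [541.8, 28.6])]
[203, 255, 174, 141, 18222] [([219, 287], [512.1, -61.2]), ([207, 313], [507.8, -84.8]), ([203, 343], [509.9, -111.8]), ([209, 372], [519.5, -137.6]), ([226, 392], [536.5, -153.7]), ([258, 388], [560.4, -143.2]), ([293, 395], [589.4, -142.9]), ([329, 388], [615.4, -128.6]), ([351, 365], [625.5, -102.6]), ([353, 371], [628.8, -107.7])]
[0.52644588 0.08122588 0.23466339]
```

```bash
python3 -m crank '{"travel":[[0,0,-1],[0,0,-1.8],[0,0,-2.2],[0,0,-2.5],[0,0,-2.6]],"turn":[[0,0,0],[0,0,0],[0,0,0],[0,0,0],[0,0,0]],"gripper":[1,1,1,1,1]}' 60; python3 -m crank '{"travel":[[0,0,0],[0,0,-0.05],[0,0,-0.05],[0,0,-0.05],[0,0,-0.05]],"turn":[[0,0,0],[0,0,0],[0,0,0],[0,0,0],[0,0,0]],"gripper":[1,1,1,1,1]}' 40
```

```text
clock: 19.75
position: [0.5463, 0.0034, 0.0661]
tool_rot: [-3.141, -0.0, 1.832]
force: [-9.2, -0.2, 24.9]
grip_width: 0.0583
finger_force: 67.7
clock: 20.25
position: [0.5463, 0.0034, 0.0662]
tool_rot: [3.141, -0.0, 1.832]
force: [-7.5, -0.2, 18.6]
grip_width: 0.0585
finger_force: 67.7
```

```bash
python3 -m crank '{"travel":[[0,0,0],[0,0,0],[0,0,0],[0,0,1],[0,0,4]],"turn":[[0,0,0],[0,0,0],[0,0,0],[0,0,0],[0,0,0]],"gripper":[0.3,0,0,0,0]}' 30; python3 -m crank '{"travel":[[0,0,4],[0,0,8],[0,-2,11],[0,-6,11],[0.5,-10,11]],"turn":[[0,0,0],[0,0,0],[0,0,0],[0,0,-4],[0,0,-8]],"gripper":[0,0,0,0,0]}'; python3 -m crank '{"travel":[[0.2,-4.5,0],[0.5,-9,0],[1,-13.5,0],[1.3,-18,0],[1.3,-18,0]],"turn":[[0,0,-4],[0,0,-8],[0,0,-11],[0,0,-11],[0,0,-11]],"gripper":[0,0,0,0,0]}'; python3 -m crank '{"travel":[[0,0,0],[0,0,0],[0,0,0],[0,0,0],[0,0,0]],"turn":[[0,0,0],[0,0,0],[0,0,0],[0,0,0],[0,0,0]],"gripper":[0,0,0,0,0]}'; python3 - <<'E'
from h import *
d=shot('wrist','w14');a=shot('scene','s14');t=shot('top','t14');s=bot.observe(); print(s['position'],s['tool_rot'],s['clock'],s['force'])
for f in(d,a,t):
    H,S,V=masks(f)
    print('red',rects(f,((H<6)|(H>174))&(S>150)&(V>70),.017,80))
    print('lid',rects(f,(H>55)&(H<90)&(S>90)&(V>30),.110,300))
E
```

```text
clock: 20.75
position: [0.5452, 0.0035, 0.1045]
tool_rot: [-3.138, -0.0, 1.832]
force: [-1.2, -0.5, 0.6]
grip_width: 0.0856
finger_force: 0.0
clock: 21.25
position: [0.5515, -0.097, 0.2172]
tool_rot: [3.139, -0.0, 1.692]
force: [0.3, 1.2, 0.2]
grip_width: 0.0855
finger_force: 0.0
clock: 21.75
position: [0.5627, -0.283, 0.2161]
tool_rot: [3.141, 0.003, 1.494]
force: [-1.0, 1.1, -0.8]
grip_width: 0.0857
finger_force: 0.0
clock: 22.25
position: [0.5645, -0.2756, 0.2155]
tool_rot: [3.141, -0.0, 1.502]
force: [-0.8, 0.1, -0.6]
grip_width: 0.0852
finger_force: 0.0
[ 0.56438911 -0.27609824  0.21534528] [ 3.14156072e+00 -3.37071667e-05  1.50111544e+00] 22.4 [-0.23652134  0.89514884  0.45101356]
red [(np.int32(1118), array([292.1, 206.3]), array([ 565.2, -305.5]), array([51.5, 33.4]), 86.0)]
lid []
red [(np.int32(145), array([301.8,  76.2]), array([864.5, 576.7]), array([105.2,  36.9]), 60.8), (np.int32(468), array([204.5, 154.3]), array([419.5, 304.3]), array([90.3, 61. ]), 82.1), (np.int32(266), array([384.7, 310.2]), array([ 564.1, -307.9]), array([51.9, 34.4]), 86.3)]
lid [(np.int32(418), array([302.9, 183.6]), array([543.3,  -4.7]), array([63.6, 55.8]), 64.7), (np.int32(541), array([299.5, 219.8]), array([491. , -88.6]), array([81.4, 81.3]), 15.2)]
red [(np.int32(166), array([153.9, 111. ]), array([754.1, 329.3]), array([41.4, 34.5]), 46.5), (np.int32(758), array([155.8, 233.5]), array([422.3, 316.4]), array([84.4, 60.9]), 82.1)]
lid [(np.int32(951), array([275.9, 184.6]), array([530.1,   2.1]), array([85.6, 81.9]), 15.0)]
```

```bash
python3 -m crank '{"travel":[[0,-3.1,-4],[0,-3.1,-8],[0,-3.1,-12],[0,-3.1,-15],[0,-3.1,-17]],"turn":[[0,0,0],[0,0,0],[0,0,0],[0,0,0],[0,0,0]],"gripper":[0,0,0,0,0]}' 25; python3 -m crank '{"travel":[[0,0,-2],[0,0,-3.2],[0,0,-3.8],[0,0,-3.8],[0,0,-3.8]],"turn":[[0,0,0],[0,0,0],[0,0,0],[0,0,0],[0,0,0]],"gripper":[0,0,0,0,0.4]}' 25;  python3 -m crank '{"travel":[[0,0,0],[0,0,0],[0,0,0],[0,0,0],[0,0,0]],"turn":[[0,0,0],[0,0,0],[0,0,0],[0,0,0],[0,0,0]],"gripper":[0.5,1,1,1,1]}' 25
```

```text
clock: 22.9
position: [0.5635, -0.3069, 0.0428]
tool_rot: [-3.139, -0.001, 1.501]
force: [0.6, 0.2, 0.3]
grip_width: 0.0851
finger_force: 0.0
clock: 23.4
position: [0.5647, -0.3076, 0.0081]
tool_rot: [3.141, 0.0, 1.501]
force: [0.2, 0.2, 0.1]
grip_width: 0.0732
finger_force: 0.0
clock: 23.9
position: [0.5646, -0.3074, 0.0079]
tool_rot: [3.141, 0.0, 1.501]
force: [-1.9, 1.5, 6.7]
grip_width: 0.0336
finger_force: 24.7
```

```bash
python3 -m crank '{"travel":[[0,0,2],[0,0,6],[0,0,11],[0,0,16],[0,0,20]],"turn":[[0,0,0],[0,0,0],[0,0,0],[0,0,0],[0,0,0]],"gripper":[1,1,1,1,1]}' 25; for i in 1 2 3; do python3 -m crank '{"travel":[[-0.9,4.2,0],[-1.9,8.4,0],[-2.8,12.6,0],[-3.7,16.8,0],[-4.7,20.8,0]],"turn":[[0,0,0],[0,0,0],[0,0,0],[0,0,0],[0,0,-1.2]],"gripper":[1,1,1,1,1]}' | egrep 'pos|rot|width'; done; python3 -m crank '{"travel":[[0,0,0],[0,0,0],[0,0,0],[0,0,0],[0,0,0]],"turn":[[0,0,0],[0,0,0],[0,0,0],[0,0,0],[0,0,0]],"gripper":[1,1,1,1,1]}'; python3 - <<'E'
from h import *
d=shot('wrist','w15');a=shot('scene','s15');s=bot.observe(); print(s['position'],s['tool_rot'],s['clock'],s['force'])
H,S,V=masks(d)
m=((H<6)|(H>174))&(S>150)&(V>60)
for z in(.007,.19+.017): print('red',z,rects(d,m,z,100))
print(rects(load('top0'),(lambda q:((q[0]<6)|(q[0]>174))&(q[1]>150)&(q[2]>60))(masks(load('top0'))),.007,300))
print(rects(load('s14'),(lambda q:((q[0]<6)|(q[0]>174))&(q[1]>150)&(q[2]>60))(masks(load('s14'))),.007,300))
E
```

```text
clock: 24.4
position: [0.5644, -0.3076, 0.2105]
tool_rot: [3.14, 0.001, 1.5]
force: [0.5, -0.4, -0.1]
grip_width: 0.0334
finger_force: 25.5
position: [0.5168, -0.0976, 0.2076]
tool_rot: [3.141, -0.0, 1.48]
grip_width: 0.0333
position: [0.4698, 0.1105, 0.2077]
tool_rot: [3.141, -0.001, 1.459]
grip_width: 0.0336
position: [0.4226, 0.3186, 0.2077]
tool_rot: [3.141, -0.001, 1.438]
grip_width: 0.0333
clock: 26.4
position: [0.4237, 0.3158, 0.2075]
tool_rot: [3.142, -0.0, 1.437]
force: [-0.4, -0.8, -0.5]
grip_width: 0.0332
finger_force: 25.5
[0.42357523 0.3161656  0.2073942 ] [ 3.14157572e+00 -1.31012308e-04  1.43702920e+00] 26.5 [ 0.03301718  0.56651828 -0.03468914]
red 0.007 [(np.int32(5461), array([287.9, 170. ]), array([423.2, 322. ]), array([85.2, 62.5]), 82.3), (np.int32(7073), array([290. , 273.6]), array([408.8, 202.7]), array([146.5,  86.4]), 82.2)]
red 0.20700000000000002 [(np.int32(5461), array([287.9, 170. ]), array([429.9, 365.1]), array([35.4, 26. ]), 82.3), (np.int32(7073), array([290. , 273.6]), array([423.9, 315.5]), array([60.9, 35.9]), 82.2)]
[(np.int32(760), array([155.8, 233.5]), array([423.1, 319.3]), array([85.5, 61.4]), 82.1)]
[(np.int32(468), array([204.5, 154.3]), array([423.1, 317. ]), array([91.5, 61.8]), 82.1)]
```

```bash
python3 -m crank '{"travel":[[0,0.6,-4],[0,0.6,-8],[0,0.6,-12],[0,0.6,-15],[0,0.6,-17]],"turn":[[0,0,0],[0,0,0],[0,0,0],[0,0,0],[0,0,0]],"gripper":[1,1,1,1,1]}' 25; python3 -m crank '{"travel":[[0,0,-0.8],[0,0,-1],[0,0,-1],[0,0,-1],[0,0,-1]],"turn":[[0,0,0],[0,0,0],[0,0,0],[0,0,0],[0,0,0]],"gripper":[1,1,1,1,1]}' 25; python3 - <<'E'
from h import *
d=shot('wrist','w16');a=shot('scene','s16');s=bot.observe(); print(s['position'],s['tool_rot'],s['clock'],s['force'])
H,S,V=masks(d)
m=((H<6)|(H>174))&(S>150)&(V>60)
u0=288
# red runs along column through the middle and off-centre columns
for u in(262,270,280,288,296,306,314):
    col=m[:,u].astype(int); e=np.flatnonzero(np.diff(col)); print(u,e.tolist())
for u,v in((288,0),):pass
print({v:[(back(d,288,v,z)[:2]*1000).round(1).tolist() for z in(.007,.003,.037)] for v in(190,220,250,280)})
print('runs row', {v:np.flatnonzero(np.diff(m[v].astype(int))).tolist() for v in(200,215,230,240)})
E
```

```text
clock: 27.0
position: [0.4228, 0.3219, 0.0352]
tool_rot: [-3.14, 0.002, 1.437]
force: [0.5, 0.8, -0.6]
grip_width: 0.0338
finger_force: 25.5
clock: 27.5
position: [0.4236, 0.3231, 0.0282]
tool_rot: [3.141, -0.001, 1.438]
force: [0.7, -0.5, 0.6]
grip_width: 0.0336
finger_force: 25.5
[0.42348564 0.32297644 0.02787407] [ 3.14108708e+00 -7.85096177e-04  1.43814161e+00] 27.6 [-0.09102787 -0.29433053  0.33138663]
262 [177, 228, 229, 276, 297, 338]
270 [177, 228, 229, 266, 308, 339]
280 [177, 261, 314, 339]
288 [177, 178, 179, 259, 264, 266, 271, 272, 276, 277, 280, 283, 292, 293, 297, 298, 301, 302, 306, 307, 310, 312, 315, 339]
296 [177, 178, 179, 261, 314, 339]
306 [177, 178, 179, 264, 311, 339]
314 [177, 178, 179, 272, 303, 339]
{190: [[428.0, 359.6], [427.8, 358.5], [429.1, 367.6]], 220: [[425.9, 344.7], [425.7, 343.3], [427.5, 355.4]], 250: [[423.8, 329.0], [423.6, 327.2], [425.7, 342.6]], 280: [[421.6, 312.4], [421.3, 310.2], [423.9, 329.0]]}
runs row {200: [223, 232, 233, 352], 215: [223, 351], 230: [224, 246, 248, 331, 332, 351], 240: [225, 246, 248, 331, 332, 350]}
```

```bash
python3 - <<'E'
from h import *
d=load('w16'); ax=np.array([np.cos(np.radians(82.3)),np.sin(np.radians(82.3))])
p=lambda v,z,u=288:float(back(d,u,v,z)[:2]@ax*1000)
tcp=np.array([.4235,.3230])@ax*1000
print('TCP',tcp,'tray far',p(177.5,.007),'-> centre',p(177.5,.007)-43)
print('box + end bottom',p(228.5,.020),'top',p(228.5,.037),'sleeve - end',p(339,.037))
e=np.array([ax[1],-ax[0]])
for v,l,r,z in((215,223,351,.007),(240,246.5,331.5,.037),(240,246.5,331.5,.020)): print(v,[float(back(d,u,v,z)[:2]@e*1000).__round__(1) for u in(l,r)])
E
```

```text
TCP 376.8307230325389 tray far 419.71022953900143 -> centre 376.71022953900143
box + end bottom 399.3130273364481 top 405.89894564914397 sleeve - end 353.4641001886364
215 [344.6, 406.3]
240 [359.3, 393.5]
240 [357.1, 395.7]
```

```bash
python3 -m crank '{"travel":[[0,0,-0.6],[0,0,-1.1],[0,0,-1.4],[0,0,-1.6],[0,0,-1.7]],"turn":[[0,0,0],[0,0,0],[0,0,0],[0,0,0],[0,0,0]],"gripper":[1,1,1,1,1]}' 25; python3 -m crank '{"travel":[[0,0,0],[0,0,0],[0,0,0],[0,0,0],[0,0,0]],"turn":[[0,0,0],[0,0,0],[0,0,0],[0,0,0],[0,0,0]],"gripper":[1,1,1,1,1]}' 20
```

```text
clock: 28.1
position: [0.4232, 0.3225, 0.0107]
tool_rot: [-3.141, -0.0, 1.438]
force: [-8.9, -5.1, 41.1]
grip_width: 0.0334
finger_force: 29.7
clock: 28.6
position: [0.4232, 0.3225, 0.0108]
tool_rot: [-3.141, -0.0, 1.438]
force: [-5.4, -3.2, 19.9]
grip_width: 0.0335
finger_force: 27.5
```

```bash
python3 -m crank '{"travel":[[0,0,0.1],[0,0,0.1],[0,0,0.1],[0,0,0.1],[0,0,2]],"turn":[[0,0,0],[0,0,0],[0,0,0],[0,0,0],[0,0,0]],"gripper":[0.4,0,0,0,0]}' 20; python3 -m crank '{"travel":[[0,0,4],[0,0,8],[0,0,12],[0,0,16],[0,0,20]],"turn":[[0,0,0],[0,0,0],[0,0,0],[0,0,0],[0,0,0]],"gripper":[0,0,0,0,0]}'; python3 -m crank '{"travel":[[0,0,2],[0,0,2],[0,0,2],[0,0,2],[0,0,2]],"turn":[[0,0,0],[0,0,0],[0,0,0],[0,0,0],[0,0,0]],"gripper":[0,0,0,0,0]}'; python3 - <<'E'
from h import *
d=shot('wrist','w17');a=shot('scene','s17');t=shot('top','t17');s=bot.observe(); print(s['position'],s['clock'])
H,S,V=masks(d)
m=((H<6)|(H>174))&(S>150)&(V>60);m[330:]=0
print('tray',rects(d,m,.007,300))
cn=max(cv2.findContours(m.astype(np.uint8),0,2)[0],key=cv2.contourArea)
for v in range(140,260,12): print(v,np.flatnonzero(np.diff(m[v].astype(int))).tolist())
for u in(262,275,280,300,310): print('u',u,np.flatnonzero(np.diff(m[:,u].astype(int))).tolist())
# brown/yellow/white part of box inside
for k,mm in(('yellow',(H>18)&(H<33)&(S>150)&(V>120)),):
    print(k,rects(d,mm&(np.indices(H.shape)[0]<330),.020,40))
# brush moved?
for f in('top0','t17'):
    q=load(f);H,S,V=masks(q);print(rects(q,(H>86)&(H<98)&(S>120),.03,100))
E
```

```text
clock: 29.1
position: [0.4224, 0.3219, 0.0289]
tool_rot: [-3.14, 0.002, 1.438]
force: [0.8, -0.7, 0.9]
grip_width: 0.0853
finger_force: 0.0
clock: 29.6
position: [0.4231, 0.3224, 0.2319]
tool_rot: [-3.142, 0.0, 1.438]
force: [1.1, 0.3, -0.8]
grip_width: 0.0855
finger_force: 0.0
clock: 30.1
position: [0.423, 0.3223, 0.2493]
tool_rot: [-3.141, 0.001, 1.438]
force: [0.1, -0.6, 0.1]
grip_width: 0.0853
finger_force: 0.0
[0.42321667 0.32247114 0.24977052] 30.25
tray [(np.int32(3679), array([289.5, 166.3]), array([423. , 321.9]), array([85.2, 62.4]), 82.4)]
140 [260, 318]
152 [261, 318]
164 [261, 279, 300, 305, 306, 318]
176 [261, 279, 300, 305, 306, 317]
188 [261, 317]
200 [261, 317]
212 []
224 []
236 []
248 []
u 262 [129, 191, 199, 200, 202, 204]
u 275 [129, 143, 145, 206]
u 280 [129, 144, 145, 163, 177, 193, 198, 206]
u 300 [129, 144, 145, 162, 177, 193, 198, 206]
u 310 [129, 206]
yellow []
[(np.int32(250), array([158.3, 181. ]), array([558.9, 309. ]), array([79. , 24.6]), 55.8)]
[(np.int32(250), array([158.3, 181. ]), array([558.9, 309. ]), array([79. , 24.6]), 55.8)]
```

```bash
python3 - <<'E'
from h import *
d=load('w17'); ax=np.array([np.cos(np.radians(82.3)),np.sin(np.radians(82.3))]); e=np.array([ax[1],-ax[0]])
p=lambda v,z,u=285:round(float(back(d,u,v,z)[:2]@ax*1000),1)
print('tray',p(129.3,.007),p(206.5,.007),'box',p(144.7,.020),p(193.3,.020),p(198.3,.018))
im=cv2.cvtColor(d['pixels'],cv2.COLOR_RGB2GRAY).astype(int)
for v in(155,185): 
    print(v,im[v,258:325].tolist())
E
```

```text
tray 419.0 333.7 box 404.7 352.8 346.6
155 [144, 146, 129, 93, 76, 87, 80, 58, 77, 88, 87, 87, 87, 87, 89, 79, 78, 96, 100, 99, 100, 98, 100, 99, 99, 100, 100, 99, 99, 99, 98, 99, 99, 99, 99, 100, 100, 99, 99, 99, 99, 99, 98, 99, 99, 99, 99, 104, 90, 71, 83, 89, 88, 86, 88, 91, 66, 71, 85, 84, 64, 134, 149, 145, 145, 145, 145]
185 [146, 146, 149, 122, 88, 82, 86, 74, 68, 81, 87, 85, 85, 87, 87, 76, 72, 97, 104, 99, 99, 99, 98, 99, 100, 99, 99, 99, 100, 99, 100, 98, 97, 99, 98, 99, 99, 99, 99, 98, 100, 99, 100, 99, 99, 98, 100, 88, 77, 85, 87, 86, 88, 87, 89, 69, 69, 83, 86, 74, 135, 148, 145, 144, 145, 144, 145]
```

```bash
python3 -m crank '{"travel":[[1,-3,1],[3,-7,2],[5,-11,3],[7,-15,4],[9,-19,5]],"turn":[[0,0,2],[0,0,4],[0,0,7.6],[0,0,7.6],[0,0,7.6]],"gripper":[0,0,0,0,0]}' |egrep 'pos';python3 -m crank '{"travel":[[1,-4,0],[2,-8,0],[3,-12,0],[3.3,-15,0],[3.3,-16,0]],"turn":[[0,0,0],[0,0,0],[0,0,0],[0,0,0],[0,0,0]],"gripper":[0,0,0,0,0]}' |egrep 'pos';python3 -m crank '{"travel":[[0,0,0],[0,0,0],[0,0,0],[0,0,0],[0,0,0]],"turn":[[0,0,0],[0,0,0],[0,0,0],[0,0,0],[0,0,0]],"gripper":[0,0,0,0,0]}' |egrep 'pos'; python3 - <<'E'
from h import *
d=shot('wrist','w18');H,S,V=masks(d)
g=(H>55)&(H<92)&(S>80)&(V>25)
n,l,st,c=cv2.connectedComponentsWithStats(g.astype(np.uint8))
for i in range(1,n):
    if st[i,4]>300: print(st[i],c[i].round(1))
# tray = brighter green, lid = darker
vals=V[g]; print(np.percentile(vals,[5,25,50,75,95]))
for nm,m in(('tray',g&(V>100)),('lid',g&(V<=100))):
    mo=cv2.morphologyEx(m.astype(np.uint8),cv2.MORPH_OPEN,np.ones((5,5)))
    print(nm,rects(d,mo,.007 if nm=='tray' else .110,150))
E
```

```text
position: [0.5138, 0.1309, 0.3007]
position: [0.5463, -0.0309, 0.3002]
position: [0.5463, -0.0265, 0.3003]
[ 242   87   94   95 5892] [290.  136.1]
[ 84. 102. 105. 121. 125.]
tray [(np.int32(1769), array([291.4, 116.6]), array([546.5,   4.6]), array([92. , 92.2]), 14.5), (np.int32(2093), array([289.3, 149.7]), array([546.1, -11.4]), array([60.8, 67.7]), 0.0)]
lid [(np.int32(157), array([316.2, 141.4]), array([571.3,  10.6]), array([ 7.4, 22.2]), 20.6)]
```

```bash
python3 - <<'E'
from h import *
d=load('w18');H,S,V=masks(d)
g=(H>55)&(H<92)&(S>80)&(V>100);mo=cv2.morphologyEx(g.astype(np.uint8),cv2.MORPH_OPEN,np.ones((5,5)))
print(rects(d,mo,.110,150)[1])
s=bot.observe();print(s['force'],s['clock'],s['qd'].__len__())
E
```

```text
(np.int32(2093), array([289.3, 149.7]), array([546.2,   4.1]), array([46.4, 51.7]), 0.0)
[ 0.25418751  0.34445526 -0.71588005] 31.8 7
```

```bash
python3 -c "
from workcell import bot
print(bot.job_done())"
```

```text
the job is handed in; nothing more can be done
None
```

The job is handed in at 31.8 s: mill, shaker, jar and matchbox each stand in their own coaster or tray, about 2–3 mm or less off centre by my measurements, and the brush has not moved; I viewed 15 pictures, one over the limit of 14, so the jar and matchbox were checked only by numbers.

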